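Seat the work plate on its three-ball base

TASK

Pick up the aluminium plate with one tapered end by its black grip and seat it on the three-ball base, tapered end over the single ball, pressing it down until the stud under it snaps between the two sprung jaws and they pull it fully home and level. Let go of it, and leave the oblong plate where it is.

Things in the scene. Friction and masses are not known exactly. Their poses are not given: they have to be found in the camera images.
- plate_grip (a point): Centre of the black grip bar (52 mm in x, 20 in y, 30 high; grasp across y) on the loose plate to seat, 0.25-0.5 kg, aluminium. Axes of the plate: z up, x to its tapered end. 66 mm above the bench as it lies. Plate: 50 mm behind to 74 ahead of it in x, 100 wide, 10 thick, top 40 mm below it. Underneath: three vee grooves (16 mm deep, 28 wide at the mouth) and, below the grip, a 10 mm ball-headed stud.
- plate_nose (a point): Middle of the tapered end (44 mm wide) of the plate to seat, 74 mm ahead of plate_grip along x and 45 mm below it. Same axes.
- base_seat (a point): Where plate_grip lies when the plate is home: in the air 80.5 mm above the bench, over the base bolted to it. Axes of the base: z up, x to its tapered end; the plate's x goes along it. Base: dark steel, same outline as the plate, 12 mm thick, three 12 mm steel balls, tops 28 mm above the bench: two at the wide end (28 mm behind this point, 30 mm to each side), one at the tapered end (54 mm ahead).
- base_nose (a point): On the base, where plate_nose lies when home: 74 mm ahead of base_seat in x, 45 mm below it. Straight below base_seat two round-nosed sprung jaws (8 mm apart, tops 28 mm above the bench) face each other along y. The stud meets them about 8 mm above home; about 15 N downward carries it past, then they pull the plate onto the balls. Its weight alone does not, and let go before that it may tip.
- oblong_grip (a point): Centre of the same kind of grip (52 x 20 x 30 mm, bar along x) on a bystander: an oblong aluminium plate 124 x 92 mm without taper, on four round feet; this point is 64 mm above the bench. Leave it alone.
There are look-alikes about, which are no part of the job. Leave any red look-alike of the part that bears plate_grip alone.

How it is judged (in metres and radians):
At the end, for the whole second after the job is handed in: The tapered plate lies fully home on the three balls, its stud past the jaws and released: its grip within 8 mm sideways and 3 mm (up) or 4 mm (down) in height of the seat point, its tapered end within 10 mm of its place over the single-ball end, level within 3 degrees (horizontal distance between plate_grip and base_seat below 0.008 m and horizontal distance between plate_nose and base_nose below 0.01 m and z of plate_grip in the frame of base_seat between -0.004 and 0.003 m and angle between plate_grip's own z axis and vertical below 0.05 rad); the robot touches nothing.
It fails at once if the oblong plate is moved by more than 20 mm (distance of oblong_grip from where it was at the start of the episode above 0.02 m).
It also fails if it takes over 38 s, if anything falls off the work surface, if the arm or the gripper's body presses on something with over 40 N, if the wrist force passes 120 N, or if a joint passes its speed limit or range.

ROBOT

A 6-joint arm with a two-finger parallel gripper is mounted at the origin on a cart in front of the work surface, level with it; the furniture and walls round the work are solid. World frame = base frame: x ahead of the robot, y to its left, z up, the work surface at z = 0. Lengths are in m, angles in degrees, forces in N, time in s.
With the tool pointing down it reaches from about 0.3 to 0.75 m from the base axis. Payload 8.5 kg.
Tool frame: the origin (TCP) lies on the centre line of the jaws, within the pads' length; the fingertips stand 19 mm ahead of it and the grasp point (between the pads) is the TCP; z points along the fingers, y is the line along which they close (so a half turn about z gives the same grasp; the last joint's range is limited). The gripper opens to 85 mm and grips with 20 to 120 N. Pads are 22 mm wide; open, the fingers measure 114 mm over their backs; the gripper's body (76 mm by 85 mm) begins 54 mm behind the grasp point. The pads swing forward as they close: fully open they stand 13 mm farther back than shut.
Start: joints at [-85.273, 21.807, 74.336, -0, 83.858, -12.336], TCP at [0.161, -0.526, 0.25] pointing down, gripper open.
Joint ranges: [-178.18, 178.18], [-50.72, 133.34], [12.68, 142.11], [-81.47, 261.47], [9.98, 163.14], [-165.26, 165.26]. Speed limits (degrees/s): [136.94, 136.94, 180, 180, 180, 180].

INTERFACE

Orientations are given as [roll, pitch, yaw] about the fixed x, y, z axes, in that order (R = Rz(yaw) Ry(pitch) Rx(roll)).
In Python, from rig import robot gives the robot as it stands.
- The arm moves only by the tool apply_moves, never from a script. Its argument "rows" is a list of rows, each an object of numbers: "dx", "dy", "dz": the shift along the world's x, y, z in cm; "rx", "ry", "rz": the turn, a rotation vector about the world's x, y, z in degrees. In form: [{"dx": .., "dy": .., "dz": .., "rx": .., "ry": .., "rz": ..}, ...]. A call has 1 to 5 rows; each row is the pose to reach, as a shift and turn from the pose commanded when the call began; what a row does not reach only later rows make up. A row lasts 1/8 s, in which the tool goes at most 62.5 mm and 10.7 degrees, less where a joint would pass 70% of its speed; a pose out of reach is approached as far as the arm can. A call with a gripper value outside its range is refused whole. "claw" is the gripper's target within -1 to 1 (shut at 1, half-way at 0, fully open at -1), set as the call begins (left out, the last holds). The fingers move at their own pace and stop on an object; the grip force is fixed at half the most. Time passes only in rows, so rows that repeat a pose let the fingers close. It gives the time, the measured TCP pose, the force, the opening and the grip force at its end, in the units of the state.
- robot.get_state(): the state, without advancing time (a new reading comes with each control period).
- robot.read_camera(name): name is "scene" or "top" or "wrist"; returns (picture, depth): 420x560x3 uint8, red, green, blue; 420x560 float32, m along the optical axis (not along the pixel's ray), 0 where there is no reading.
- robot.camera_model(name): a dict with "fov_y" (degrees; the focal length in pixels is half the picture's height over the tangent of half this angle, whatever the lens; pixels are square), "cx", "cy" (the principal point, pixels), "extrinsics" (4x4, takes a point from world to camera coordinates). Camera axes: x right, y down, z forward; pixel columns grow to the right and rows downward; lengths in m; the calibration is good to about 2 mm. A picture is of the moment at which its call begins: read the wrist's pose just before it. camera_model takes no time and is no camera call; for the wrist camera it gives the pose at the moment of the call.
- robot.finish_job(): hands the job in; it is judged then, once.
The state is a dict: "clock": time; "qpos": joint angles; "dq": joint speeds; "effort": joint torques, N m; "position": TCP position; "orientation": TCP orientation; "force": force on the tool from outside, world axes, zero at the start; "moment": the same for the moment, N m; "opening": opening from 0.0 (shut) to 1.0 (fully open); "finger_force": force on a finger pad.
Only numpy, scipy, OpenCV 4.12 (cv2) and the standard library are available. Lean on these libraries where they do the work, as an engineer would, in place of code of your own. Each camera call takes 0.05 s, during which the arm holds its last target. There are 200 camera calls.

## Working session

There is one attempt and no reset: what is moved stays moved. The work goes in short steps, Python scripts to look and compute and a tool call to move; the robot and the scene stay as the last step left them, time stands still between calls to the robot, and variables do not carry over. Pictures are saved under pics/ and viewed, at most 10 in all, crops included, and the job is handed in when it is done.

Besides the shell and the picture viewer there is one more tool, called after "Emit:" by a JSON object that holds its "api" and its "payload", one argument or row to a line. apply_moves: Moves the arm, as the interface text tells. Its arguments: {"type":"object","properties":{"rows":{"type":"array","items":{"type":"object","properties":{"dx":{"type":"number"},"dy":{"type":"number"},"dz":{"type":"number"},"rx":{"type":"number"},"ry":{"type":"number"},"rz":{"type":"number"}}}},"claw":{"type":"number"}},"required":["rows"]}

```bash
mkdir -p pics; cat > h.py <<'E'
import numpy as np, cv2
from rig import robot
def snap(n,tag):
    m=robot.camera_model(n); p,d=robot.read_camera(n)
    cv2.imwrite(f'pics/{tag}.png',p[:,:,::-1]); np.savez(f'pics/{tag}.npz',p=p,d=d,E=m['extrinsics'],c=[m['cx'],m['cy'],p.shape[0]/2/np.tan(np.radians(m['fov_y']/2))])
def load(tag): return np.load(f'pics/{tag}.npz')
def cloud(s):
    d=s['d'];cx,cy,f=s['c'];v,u=np.mgrid[:d.shape[0],:d.shape[1]]
    P=np.stack([(u-cx)/f*d,(v-cy)/f*d,d],-1);E=s['E'];W=(P-E[:3,3])@E[:3,:3]
    W[d<=0]=np.nan;return W
def atz(s,u,v,z):
    cx,cy,f=s['c'];E=s['E'];r=E[:3,:3].T@np.array([(u-cx)/f,(v-cy)/f,1]);o=-E[:3,:3].T@E[:3,3]
    return o+r*(z-o[2])/r[2]
E
python3 - <<'E'
from h import *
for n in('scene','top'): snap(n,n+'0')
a=cv2.imread('pics/scene0.png');b=cv2.imread('pics/top0.png')
print(robot.get_state()['orientation'],robot.camera_model('top'))
E
```

```text
[-1.79927386e+02 -1.54663777e-02  1.70623146e+01] {'fov_y': 48.391280225539624, 'cx': 283.3049165095661, 'cy': 216.77256057731634, 'extrinsics': array([[-2.81610266e-02, -9.99603151e-01,  7.05336198e-04,
         1.40215449e-02],
       [-9.96656402e-01,  2.80238537e-02, -7.67507589e-02,
         5.06737080e-01],
       [ 7.67005342e-02, -2.86435801e-03, -9.97050061e-01,
         1.13206635e+00],
       [ 0.00000000e+00,  0.00000000e+00,  0.00000000e+00,
         1.00000000e+00]])}
```

View pics/top0.png

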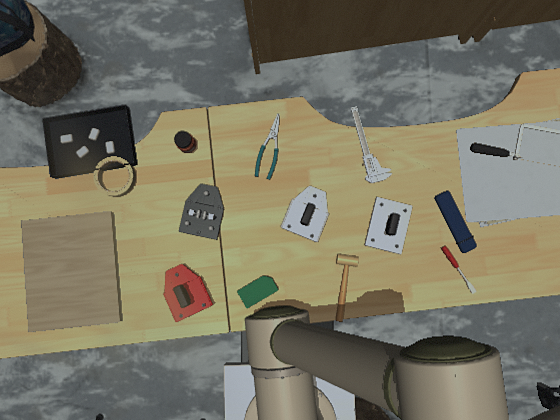

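View pics/scene0.png

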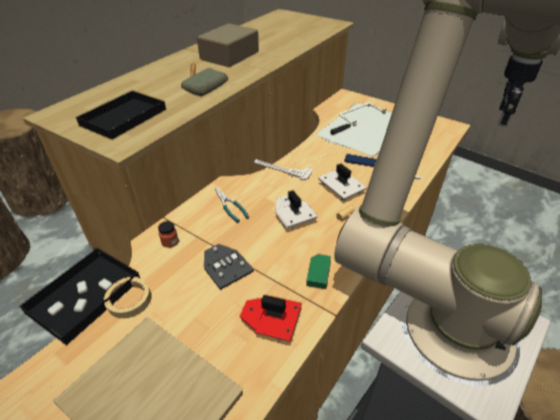

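The top view shows these candidates:
- Silver tapered plate at about (306,213): matches the plate to seat.
- Silver oblong plate at (390,224): the bystander, no taper.
- Red tapered plate at (186,293): the look-alike.
- Dark base with studs at (202,212): the three-ball base.

I'll confirm the plate in one enlarged crop and measure both it and the base.

```bash
python3 - <<'E'
from h import *
s=load('top0');W=cloud(s)
img=cv2.imread('pics/top0.png')[175:255,165:345]
cv2.imwrite('pics/crop0.png',cv2.resize(img,None,fx=4.4,fy=4.4,interpolation=cv2.INTER_CUBIC))
def box(name,u0,u1,v0,v1,z0,z1):
    w=W[v0:v1,u0:u1].reshape(-1,3);w=w[(w[:,2]>z0)&(w[:,2]<z1)]
    c,sz,a=cv2.minAreaRect((w[:,:2]*1000).astype(np.float32))
    print(name,len(w),'mean',w.mean(0).round(4),'rect',np.round(c,1),np.round(sz,1),round(a,1))
    return w
box('plategrip',275,335,180,250,.055,.1)
box('plate',275,335,180,250,.015,.05)
box('base',172,230,180,245,.006,.05)
box('oblgrip',365,420,190,260,.055,.1)
E
```

```text
plategrip 196 mean [ 0.5088 -0.0567  0.0794] rect [509.4 -57.1] [19.9 52.5] 66.2
plate 1593 mean [ 0.5131 -0.0587  0.0251] rect [519.4 -61.4] [ 99.6 124.6] 66.3
base 1819 mean [0.5253 0.1995 0.0129] rect [532.  202.4] [105.9 129.8] 76.4
oblgrip 222 mean [ 0.4795 -0.2555  0.0765] rect [ 479.8 -257.2] [20.5 51.7] 74.5
```

View pics/crop0.png

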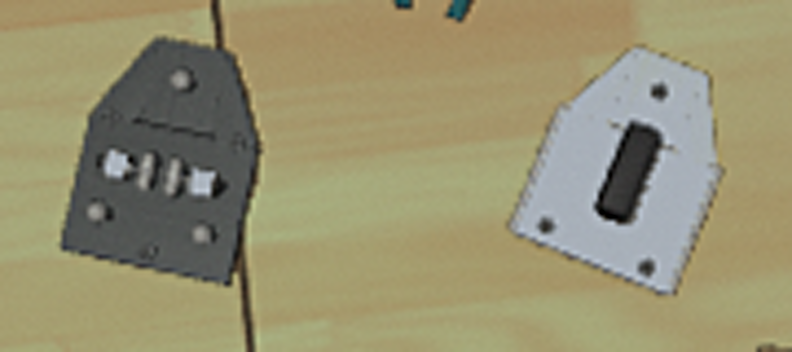

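The crop confirms it: the silver tapered plate at crop (630,170) has the black grip, its nose is up and right, and it isn't red. The base is at crop (165,160), with its single ball at (181,80) and its pair at (97,212) and (203,233). I'll look at the base from near first, then go to the plate.

Emit:
{"api": "apply_moves", "payload": {
  "rows": [
    {"dx":2.5,"dy":5,"dz":1,"rz":-6},
    {"dx":5,"dy":10,"dz":2,"rz":-12},
    {"dx":7.5,"dy":15,"dz":3,"rz":-18},
    {"dx":10,"dy":20,"dz":4,"rz":-24},
    {"dx":12.5,"dy":25,"dz":5,"rz":-30}
  ],
  "claw": -1
}}

```text
invalid input
```

Emit:
{"api": "apply_moves", "payload": {
  "rows": [
    {"dx":2.5,"dy":5},
    {"dx":5,"dy":10},
    {"dx":7.5,"dy":15},
    {"dx":10,"dy":20},
    {"dx":12.5,"dy":25}
  ]
}}

```text
invalid input
```

Emit:
{"api": "apply_moves", "payload": {
  "rows": [
    {"dx":2.5,"dy":5},
    {"dx":5,"dy":10},
    {"dx":7.5,"dy":15},
    {"dx":10,"dy":22},
    {"dx":10,"dy":22}
  ]
}}

```text
invalid input
```

```bash
python3 - <<'E'
from h import *
snap('wrist','w1'); st=robot.get_state(); print(st['clock'],st['position'],st['orientation'],st['force'])
s=load('top0')
for u,v in((181,80),(97,212),(203,233)): print(atz(s,165+u/4.4-.4,175+v/4.4-.4,.027).round(4))
E
```

```text
0.15 [ 0.16137364 -0.52558565  0.24986347] [-1.79937937e+02 -1.33748883e-02  1.70645587e+01] [ 0.12079121 -0.4912941   0.49607716]
[0.5708 0.1886 0.027 ]
[0.4983 0.2364 0.027 ]
[0.4849 0.1777 0.027 ]
```

View pics/w1.png

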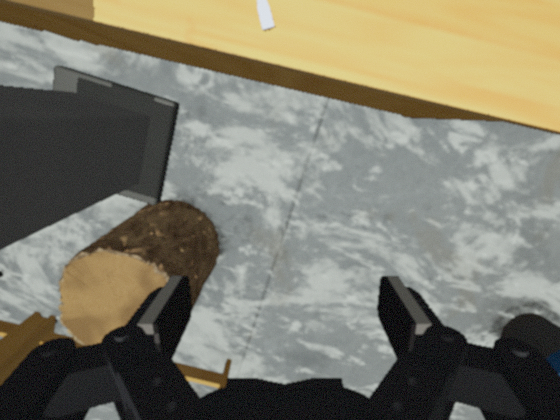

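The moves were refused, so the wrist picture only shows the floor at the start pose, with the jaws at the bottom of the frame. I'll retry with all six keys in each row.

Emit:
{"api": "apply_moves", "payload": {
  "rows": [
    {"dx":2.5,"dy":5,"dz":1,"rx":0,"ry":0,"rz":-6},
    {"dx":5,"dy":10,"dz":2,"rx":0,"ry":0,"rz":-12},
    {"dx":7.5,"dy":15,"dz":3,"rx":0,"ry":0,"rz":-18},
    {"dx":10,"dy":20,"dz":4,"rx":0,"ry":0,"rz":-24},
    {"dx":12.5,"dy":25,"dz":5,"rx":0,"ry":0,"rz":-30}
  ],
  "claw": -1
}}

```text
clock: 0.78
position: [0.2868, -0.274, 0.3005]
orientation: [-180.0, -0.0, -13.2]
force: [0.5, -1.1, -0.1]
opening: 0.996
finger_force: 0.0
```

Emit:
{"api": "apply_moves", "payload": {
  "rows": [
    {"dx":2.5,"dy":5.5,"dz":0,"rx":0,"ry":0,"rz":0},
    {"dx":5,"dy":11,"dz":0,"rx":0,"ry":0,"rz":0},
    {"dx":7.5,"dy":16.5,"dz":0,"rx":0,"ry":0,"rz":0},
    {"dx":10,"dy":22,"dz":0,"rx":0,"ry":0,"rz":0},
    {"dx":12,"dy":27.5,"dz":0,"rx":0,"ry":0,"rz":0}
  ]
}}

```text
clock: 1.4
position: [0.4068, 0.0012, 0.3003]
orientation: [180.0, -0.0, -12.9]
force: [0.2, -0.6, -0.4]
opening: 0.999
finger_force: 0.0
```

Emit:
{"api": "apply_moves", "payload": {
  "rows": [
    {"dx":1,"dy":5.5,"dz":0,"rx":0,"ry":0,"rz":0},
    {"dx":2,"dy":11,"dz":0,"rx":0,"ry":0,"rz":0},
    {"dx":3,"dy":16,"dz":0,"rx":0,"ry":0,"rz":0},
    {"dx":3,"dy":21,"dz":0,"rx":0,"ry":0,"rz":0},
    {"dx":3,"dy":21,"dz":0,"rx":0,"ry":0,"rz":0}
  ]
}}

```text
clock: 2.02
position: [0.4358, 0.2117, 0.2998]
orientation: [180.0, 0.1, -12.7]
force: [0.4, -0.8, 0.5]
opening: 0.997
finger_force: 0.0
```

```bash
python3 - <<'E'
from h import *
snap('wrist','w2'); st=robot.get_state(); print(st['clock'],st['position'],st['orientation'],st['qpos'])
s=load('w2');E=s['E'];print('cam',-E[:3,:3].T@E[:3,3])
E
```

```text
2.075 [0.43601598 0.2102007  0.29989331] [ 1.79969307e+02  4.41350575e-02 -1.27782879e+01] [ 1.16945085e+01  1.31965530e+01  7.87115650e+01 -9.65749583e-03
  8.81447670e+01  1.14473102e+02]
cam [0.5119548  0.19427962 0.42360589]
```

View pics/w2.png

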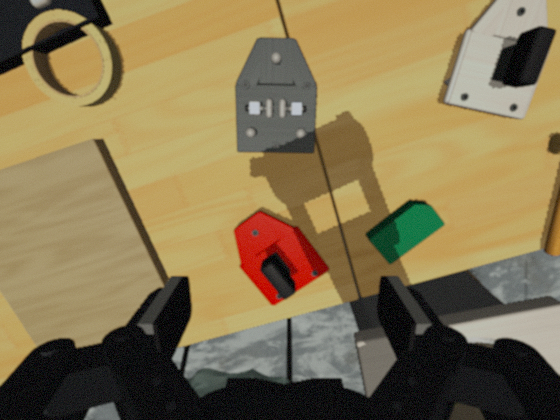

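The wrist view shows the base at (277,95), its single ball at (276,58) and its pair at (251,132) and (301,133). I'll compute the seat from the ball tops.

```bash
python3 - <<'E'
from h import *
s=load('w2');g=cv2.cvtColor(s['p'],cv2.COLOR_RGB2GRAY).astype(float)
pts=[]
for u,v in((276,58),(251,132),(301,133)):
    p=g[v-7:v+8,u-7:u+8];w=np.clip(p-np.median(p)-12,0,None);yy,xx=np.mgrid[-7:8,-7:8]
    cu,cv_=u+(w*xx).sum()/w.sum(),v+(w*yy).sum()/w.sum()
    a=atz(s,cu,cv_,.025);pts.append(a);print(round(cu,1),round(cv_,1),a.round(4),W[v,u].round(4) if 0 else '')
n,a,b=pts;m=(a+b)/2;d=(n-m)[:2];print('len',np.linalg.norm(d),'pair',np.linalg.norm(a-b),'ang',np.degrees(np.arctan2(d[1],d[0])),np.degrees(np.arctan2(*(a-b)[[1,0]]))-90)
d/=np.linalg.norm(d);print('seat',m[:2]+.028*d,n[:2]-.054*d)
W=cloud(s);w=W[35:156,232:320].reshape(-1,3);w=w[(w[:,2]>.008)&(w[:,2]<.016)];print(len(w),cv2.minAreaRect((w[:,:2]*1000).astype(np.float32)),np.median(w[:,2]))
E
```

```text
275.4 56.9 [0.5717 0.1905 0.025 ] 
249.7 132.3 [0.4987 0.2391 0.025 ] 
300.0 132.9 [0.4848 0.1806 0.025 ] 
len 0.08222258078862951 pair 0.06016211608119783 ang -13.620849551653983 -13.319133311201753
seat [0.51898413 0.20325782] [0.51920045 0.20320541]
7366 ((529.8167724609375, 200.269775390625), (98.16455078125, 129.8602752685547), 76.49652099609375) 0.012287347395941407
```

Emit:
{"api": "apply_moves", "payload": {
  "rows": [
    {"dx":0,"dy":-6,"dz":0,"rx":0,"ry":0,"rz":-3},
    {"dx":0,"dy":-12,"dz":0,"rx":0,"ry":0,"rz":-6},
    {"dx":0,"dy":-18,"dz":0,"rx":0,"ry":0,"rz":-11},
    {"dx":0,"dy":-24,"dz":0,"rx":0,"ry":0,"rz":-11},
    {"dx":0,"dy":-24,"dz":0,"rx":0,"ry":0,"rz":-11}
  ]
}}

```text
clock: 2.7
position: [0.4359, -0.0352, 0.3002]
orientation: [180.0, 0.0, -24.4]
force: [0.3, 0.8, 0.9]
opening: 1.004
finger_force: 0.0
```

```bash
python3 - <<'E'
from h import *
snap('wrist','w3'); st=robot.get_state(); print(st['clock'],st['position'],st['orientation'])
s=load('w3');W=cloud(s)
N=(np.hypot(W[...,0]-.51,W[...,1]+.057)<.1)
for z0,z1 in((.072,.09),(.017,.035)):
    w=W[N&(W[...,2]>z0)&(W[...,2]<z1)];print(len(w),cv2.minAreaRect((w[:,:2]*1000).astype(np.float32)),np.median(w[:,2]))
E
```

```text
2.75 [ 0.43585305 -0.03315424  0.30023346] [ 1.79993826e+02  2.04316871e-02 -2.42450978e+01]
1019 ((509.0699462890625, -56.01741409301758), (19.70640754699707, 50.854270935058594), 65.47968292236328) 0.08057734486549159
7159 ((518.4446411132812, -60.32615661621094), (100.16654968261719, 123.61419677734375), 65.64288330078125) 0.025594980991393883
```

View pics/w3.png

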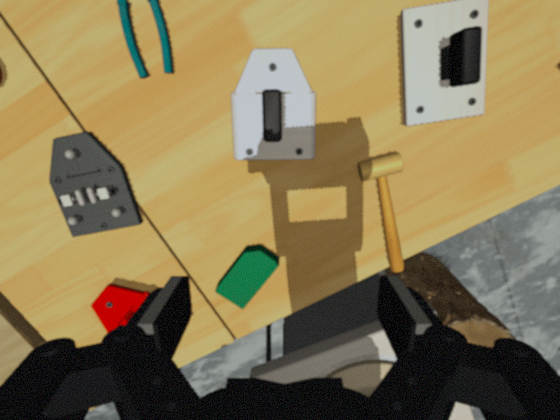

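The wrist view shows the plate's grip at (272,115) with its nose up at (273,50), square to the tool. It measures (0.509,-0.056) with yaw -24.4°. The seat measures (0.519,0.203) with yaw -13.5°. I'll go over the grip and then down.

Emit:
{"api": "apply_moves", "payload": {
  "rows": [
    {"dx":4,"dy":-1.5,"dz":-4,"rx":0,"ry":0,"rz":-0.5},
    {"dx":7.2,"dy":-2.5,"dz":-8,"rx":0,"ry":0,"rz":-0.5},
    {"dx":7.2,"dy":-2.5,"dz":-12,"rx":0,"ry":0,"rz":-0.5},
    {"dx":7.2,"dy":-2.5,"dz":-15,"rx":0,"ry":0,"rz":-0.5},
    {"dx":7.2,"dy":-2.5,"dz":-15,"rx":0,"ry":0,"rz":-0.5}
  ]
}}

```text
clock: 3.38
position: [0.5074, -0.0547, 0.1489]
orientation: [180.0, 0.3, -24.4]
force: [-1.2, 0.1, 1.0]
opening: 1.001
finger_force: 0.0
```

Emit:
{"api": "apply_moves", "payload": {
  "rows": [
    {"dx":0.1,"dy":-0.1,"dz":-3,"rx":0,"ry":0,"rz":0},
    {"dx":0.1,"dy":-0.1,"dz":-5.5,"rx":0,"ry":0,"rz":0},
    {"dx":0.1,"dy":-0.1,"dz":-7.5,"rx":0,"ry":0,"rz":0},
    {"dx":0.1,"dy":-0.1,"dz":-8.5,"rx":0,"ry":0,"rz":0},
    {"dx":0.1,"dy":-0.1,"dz":-8.5,"rx":0,"ry":0,"rz":0}
  ]
}}

```text
clock: 4.0
position: [0.5097, -0.0566, 0.066]
orientation: [-180.0, -0.0, -24.4]
force: [1.1, -0.7, -0.2]
opening: 0.997
finger_force: 0.0
```

Emit:
{"api": "apply_moves", "payload": {
  "rows": [
    {"dx":0,"dy":0,"dz":0,"rx":0,"ry":0,"rz":0},
    {"dx":0,"dy":0,"dz":0,"rx":0,"ry":0,"rz":0},
    {"dx":0,"dy":0,"dz":0,"rx":0,"ry":0,"rz":0},
    {"dx":0,"dy":0,"dz":0,"rx":0,"ry":0,"rz":0},
    {"dx":0,"dy":0,"dz":0,"rx":0,"ry":0,"rz":0}
  ],
  "claw": 1
}}

```text
clock: 4.62
position: [0.5095, -0.057, 0.0656]
orientation: [180.0, -0.0, -24.4]
force: [-0.8, -2.0, 2.7]
opening: 0.226
finger_force: 59.1
```

Emit:
{"api": "apply_moves", "payload": {
  "rows": [
    {"dx":0,"dy":0,"dz":2,"rx":0,"ry":0,"rz":0},
    {"dx":0,"dy":0,"dz":5,"rx":0,"ry":0,"rz":0},
    {"dx":0,"dy":0,"dz":8,"rx":0,"ry":0,"rz":0},
    {"dx":0,"dy":2,"dz":8.5,"rx":0,"ry":0,"rz":0},
    {"dx":0,"dy":5,"dz":8.5,"rx":0,"ry":0,"rz":0}
  ]
}}

```text
clock: 5.25
position: [0.5093, -0.0066, 0.1504]
orientation: [-180.0, -0.0, -24.5]
force: [0.3, 0.3, -3.4]
opening: 0.229
finger_force: 59.0
```

Emit:
{"api": "apply_moves", "payload": {
  "rows": [
    {"dx":0.2,"dy":4,"dz":0,"rx":0,"ry":0,"rz":2.5},
    {"dx":0.5,"dy":9,"dz":0,"rx":0,"ry":0,"rz":5},
    {"dx":0.7,"dy":14,"dz":0,"rx":0,"ry":0,"rz":8},
    {"dx":0.9,"dy":18,"dz":0,"rx":0,"ry":0,"rz":10.9},
    {"dx":0.9,"dy":21,"dz":0,"rx":0,"ry":0,"rz":10.9}
  ]
}}

```text
clock: 5.88
position: [0.5178, 0.205, 0.1496]
orientation: [180.0, 0.1, -13.4]
force: [0.9, 0.0, -3.2]
opening: 0.228
finger_force: 59.2
```

Emit:
{"api": "apply_moves", "payload": {
  "rows": [
    {"dx":0,"dy":0,"dz":0,"rx":0,"ry":0,"rz":0},
    {"dx":0,"dy":0,"dz":0,"rx":0,"ry":0,"rz":0}
  ]
}}

```text
clock: 6.12
position: [0.5181, 0.2028, 0.1499]
orientation: [180.0, 0.1, -13.5]
force: [-0.6, 0.0, -3.2]
opening: 0.222
finger_force: 59.3
```

```bash
python3 - <<'E'
from h import *
snap('wrist','w4');snap('top','t4'); st=robot.get_state(); print(st['clock'],st['position'],st['orientation'],st['force'],st['moment'])
p=st['position']
for t in('w4','t4'):
    W=cloud(load(t));N=np.hypot(W[...,0]-p[0],W[...,1]-p[1])<.1
    w=W[N&(abs(W[...,2]-(p[2]-.04))<.012)]
    print(t,len(w),cv2.minAreaRect((w[:,:2]*1000).astype(np.float32)))
    A=np.c_[w[:,:2]-p[:2],np.ones(len(w))];k=np.linalg.lstsq(A,w[:,2],rcond=None)[0];print(k,np.degrees(k[:2]))
E
```

```text
6.225 [0.51834409 0.20234799 0.15012592] [ 1.79979744e+02  3.39432686e-02 -1.36030837e+01] [-0.89258608 -0.42316456 -2.96976348] [-0.00747374  0.02830694  0.02714995]
w4 22085 ((532.8052978515625, 199.0612030029297), (100.15506744384766, 111.99774169921875), 76.39675903320312)
[-0.02339043  0.01605919  0.10973696] [-1.34017281  0.92012393]
t4 496 ((527.9887084960938, 199.20938110351562), (101.09950256347656, 123.676025390625), 76.82425689697266)
[-0.02028755  0.02484373  0.10887751] [-1.16239115  1.423441  ]
```

View pics/w4.png

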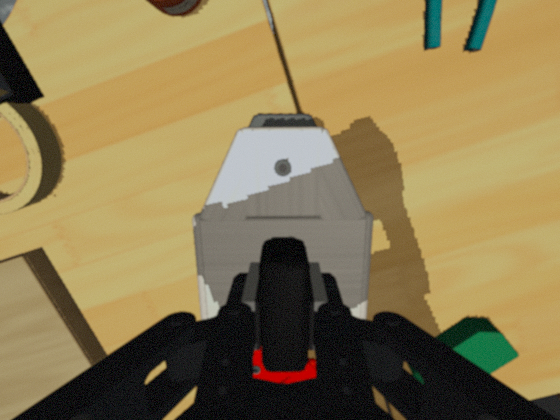

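The wrist view shows the plate held square. Its nose edge is at (282,128), straight over the base nose at (282,116). Next I'll lower it to just above the jaws.

Emit:
{"api": "apply_moves", "payload": {
  "rows": [
    {"dx":0.1,"dy":0.1,"dz":-2,"rx":0,"ry":0,"rz":0},
    {"dx":0.1,"dy":0.1,"dz":-4,"rx":0,"ry":0,"rz":0},
    {"dx":0.1,"dy":0.1,"dz":-5,"rx":0,"ry":0,"rz":0},
    {"dx":0.1,"dy":0.1,"dz":-5.5,"rx":0,"ry":0,"rz":0},
    {"dx":0.1,"dy":0.1,"dz":-5.5,"rx":0,"ry":0,"rz":0}
  ]
}}

```text
clock: 6.85
position: [0.5195, 0.204, 0.0955]
orientation: [-180.0, -0.0, -13.6]
force: [0.3, -0.0, -1.8]
opening: 0.229
finger_force: 59.3
```

Emit:
{"api": "apply_moves", "payload": {
  "rows": [
    {"dx":0,"dy":0,"dz":-0.2,"rx":0,"ry":0,"rz":0},
    {"dx":0,"dy":0,"dz":-0.4,"rx":0,"ry":0,"rz":0},
    {"dx":0,"dy":0,"dz":-0.6,"rx":0,"ry":0,"rz":0},
    {"dx":0,"dy":0,"dz":-0.8,"rx":0,"ry":0,"rz":0},
    {"dx":0,"dy":0,"dz":-0.8,"rx":0,"ry":0,"rz":0}
  ]
}}

```text
clock: 7.48
position: [0.5194, 0.2035, 0.0874]
orientation: [179.9, -0.0, -13.5]
force: [-1.2, -5.7, 0.1]
opening: 0.223
finger_force: 59.6
```

Emit:
{"api": "apply_moves", "payload": {
  "rows": [
    {"dx":0,"dy":-0.1,"dz":-0.1,"rx":0,"ry":0,"rz":0},
    {"dx":0,"dy":-0.1,"dz":-0.2,"rx":0,"ry":0,"rz":0},
    {"dx":0,"dy":-0.1,"dz":-0.3,"rx":0,"ry":0,"rz":0}
  ]
}}

```text
clock: 7.85
position: [0.5199, 0.2033, 0.085]
orientation: [-179.9, -0.1, -13.5]
force: [-0.5, -1.3, 2.6]
opening: 0.229
finger_force: 60.0
```

Emit:
{"api": "apply_moves", "payload": {
  "rows": [
    {"dx":0,"dy":0,"dz":-0.1,"rx":0,"ry":0,"rz":0},
    {"dx":0,"dy":0,"dz":-0.2,"rx":0,"ry":0,"rz":0},
    {"dx":0,"dy":0,"dz":-0.2,"rx":0,"ry":0,"rz":0}
  ]
}}

```text
clock: 8.22
position: [0.5191, 0.2031, 0.0816]
orientation: [180.0, 0.1, -13.6]
force: [1.6, -0.8, -5.5]
opening: 0.224
finger_force: 58.9
```

It has snapped through: the force turned downward. I'll press it home and watch the contact force.

Emit:
{"api": "apply_moves", "payload": {
  "rows": [
    {"dx":0,"dy":0,"dz":-0.1,"rx":0,"ry":0,"rz":0},
    {"dx":0,"dy":0,"dz":-0.2,"rx":0,"ry":0,"rz":0},
    {"dx":0,"dy":0,"dz":-0.2,"rx":0,"ry":0,"rz":0}
  ]
}}

```text
clock: 8.6
position: [0.5196, 0.2031, 0.0811]
orientation: [-180.0, -0.1, -13.5]
force: [-2.1, -3.7, 4.3]
opening: 0.224
finger_force: 60.4
```

Emit:
{"api": "apply_moves", "payload": {
  "rows": [
    {"dx":0,"dy":0,"dz":-0.1,"rx":0,"ry":0,"rz":0},
    {"dx":0,"dy":0,"dz":-0.2,"rx":0,"ry":0,"rz":0},
    {"dx":0,"dy":0,"dz":-0.2,"rx":0,"ry":0,"rz":0}
  ]
}}

```text
clock: 8.98
position: [0.5207, 0.2033, 0.0802]
orientation: [-179.9, -0.3, -13.5]
force: [-1.0, -3.5, 11.3]
opening: 0.226
finger_force: 61.1
```

The contact is stiff at seat height. Now I'll release and retreat.

Emit:
{"api": "apply_moves", "payload": {
  "rows": [
    {"dx":0,"dy":0,"dz":0.1,"rx":0,"ry":0,"rz":0},
    {"dx":0,"dy":0,"dz":0.1,"rx":0,"ry":0,"rz":0},
    {"dx":0,"dy":0,"dz":0.1,"rx":0,"ry":0,"rz":0},
    {"dx":0,"dy":0,"dz":0.1,"rx":0,"ry":0,"rz":0},
    {"dx":0,"dy":0,"dz":0.1,"rx":0,"ry":0,"rz":0}
  ],
  "claw": -1
}}

```text
clock: 9.6
position: [0.5193, 0.2032, 0.0792]
orientation: [180.0, 0.0, -13.5]
force: [-1.1, -1.4, -0.8]
opening: 0.996
finger_force: 0.0
```

Emit:
{"api": "apply_moves", "payload": {
  "rows": [
    {"dx":0,"dy":0,"dz":1,"rx":0,"ry":0,"rz":0},
    {"dx":0,"dy":0,"dz":4,"rx":0,"ry":0,"rz":0},
    {"dx":0,"dy":0,"dz":9,"rx":0,"ry":0,"rz":0},
    {"dx":-4,"dy":1,"dz":14,"rx":0,"ry":0,"rz":0},
    {"dx":-8,"dy":1,"dz":18,"rx":0,"ry":0,"rz":0}
  ]
}}

```text
clock: 10.22
position: [0.4384, 0.2135, 0.2617]
orientation: [-179.9, -0.1, -13.5]
force: [1.1, 0.6, 1.2]
opening: 0.996
finger_force: 0.0
```

Emit:
{"api": "apply_moves", "payload": {
  "rows": [
    {"dx":0,"dy":0,"dz":3,"rx":0,"ry":0,"rz":0},
    {"dx":0,"dy":0,"dz":3,"rx":0,"ry":0,"rz":0}
  ]
}}

```text
clock: 10.48
position: [0.4396, 0.2134, 0.2922]
orientation: [-179.9, -0.3, -13.5]
force: [-0.4, 1.1, -0.4]
opening: 1.001
finger_force: 0.0
```

```bash
python3 - <<'E'
from h import *
snap('wrist','w5');W=cloud(load('w5'));N=np.hypot(W[...,0]-.52,W[...,1]-.2)<.1
print(robot.get_state()['clock'])
for z0,z1 in((.085,.105),(.03,.05)):
    w=W[N&(W[...,2]>z0)&(W[...,2]<z1)];print(len(w),cv2.minAreaRect((w[:,:2]*1000).astype(np.float32)),np.median(w[:,2]))
    k=np.linalg.lstsq(np.c_[w[:,:2]-[.519,.203],np.ones(len(w))],w[:,2],rcond=None)[0];print(k,np.degrees(k[:2]))
E
```

```text
10.525
1163 ((518.42919921875, 203.5556640625), (19.395536422729492, 51.156253814697266), 76.51274871826172) 0.09521685282564323
[ 0.00234798 -0.00558837  0.09506494] [ 0.13452947 -0.32019002]
8158 ((530.0234375, 200.28770446777344), (99.86905670166016, 123.97914123535156), 76.3951416015625) 0.04048944276040983
[-0.0005656  -0.00096199  0.04044538] [-0.03240678 -0.05511804]
```

View pics/w5.png

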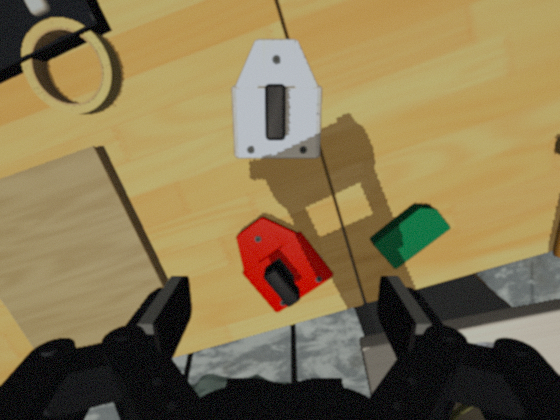

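The wrist view shows the plate at (277,100) covering the base, nose over the single ball. It's level, its top is at 40.5 mm, and the grip is about 1 mm from the seat. That means it's fully home and free of the gripper, so I'll hand in.

```bash
python3 -c "
from rig import robot
print(robot.finish_job())"
```

```text
the job is handed in; nothing more can be done
None
```

The tapered plate is snapped home and level on the three-ball base (grip measured about 1 mm from the seat), released with the gripper clear, the oblong plate not touched, and the job handed in at about 10.5 s; no verdict came back.

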